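# Find the tired spring arm at the polishing bench

## Robot

A 6-joint arm with a two-finger parallel gripper is mounted at the origin on the work surface. World frame = base frame: x ahead of the robot, y to its left, z up, the work surface at z = 0. Lengths are in m, angles in rad, forces in N, time in s.
With the tool pointing down it reaches from about 0.3 to 0.85 m from the base axis. Payload 5.4 kg.
Tool frame: the origin (TCP) lies midway between the tips of the shut fingers; the grasp point (between the pads) lies 19 mm behind it; z points along the fingers, x is the direction in which the jaws open and shut, and the axes are right-handed (so a half turn about z gives the same grasp; the last joint's range is limited). The gripper opens to 85 mm and grips with 20 to 120 N. Pads are 22 mm wide; open, the fingers measure 114 mm over their backs; the gripper's body (76 mm by 85 mm) begins 54 mm behind the grasp point. The pads swing forward as they close: fully open they stand 13 mm farther back than shut.
Start: joints at [-1.335, 0.158, 1.597, -0, 1.386, -0.21], TCP at [0.248, -0.519, 0.231] pointing down, gripper open.
Joint ranges: [-2.91, 2.91], [-0.94, 2.29], [0.18, 2.7], [-1.29, 4.43], [0.17, 2.64], [-3, 3]. Speed limits (rad/s): [2.57, 2.57, 3.14, 3.14, 3.14, 3.14].

## Interface

Orientations are given as a unit quaternion [w, x, y, z].
In Python, from station import bot gives the robot as it stands.
- The arm moves only by the tool play_rows, never from a script. Its argument "increments" is a list that holds one entry, the list of rows, each a list of 4 numbers: the shift along the tool's x, y, z in mm, then the turn about the tool's z in rad. In form: [[[x, y, z, turn], ...]]. A call has 1 to 20 rows; each row shifts and turns the commanded pose from where the row before left it, along the tool's axes as they then stand; what a row does not reach is not made up. A row lasts 1/10 s, in which the tool goes at most 50 mm and 8.59 degrees, less where a joint would pass 70% of its speed; a pose out of reach is approached as far as the arm can. A call is refused whole if a number of a shift passes 50 or a number of a turn 0.15, either way. A call with a gripper value outside its range is refused whole. "jaw" is the opening, from 0 (shut) to 1 (fully open), set as the call begins (left out, the last holds). The fingers move at their own pace and stop on an object; "grip_force" is the grip in N (left out, the last holds). Time passes only in rows, so rows that do not move let the fingers close. It gives the time, the measured TCP pose, the force and the opening at its end, in the units of the state.
- bot.read_state(): the state, without advancing time (a new reading comes with each control period).
- bot.grab_frame(name): name is "scene" or "top"; returns a dict with "img" (480x640x3 uint8, red, green, blue), "z_map" (480x640 float32, m along the optical axis (not along the pixel's ray), 0 where there is no reading), "fx", "fy", "cx", "cy" (pixels), "world_from_camera" (4x4, takes a point from camera to world coordinates). Camera axes: x right, y down, z forward; pixel columns grow to the right and rows downward; lengths in m; the calibration is good to about 2 mm. A picture is of the moment at which its call begins.
- bot.finish_job(): hands the job in, once; it reports no verdict.
Trained networks look in a picture, given as the dict that the camera call returned (one of the last four; its "shot" number tells which), for a name from the list of things; names that differ only in an ending like _2 or _b are one class to them, and where a whole thing is asked for, a point or a joint stands for the part that bears it (a point fixed in the world has none). Each returns a list of dicts, best first, with "score" (0 to 1); they miss things now and then, are a little off and sometimes report something else, mostly with a low value. They report only what shows in the picture. A call takes as long as a camera call. They do not tell look-alikes from the thing itself.
- bot.boxes_of(picture, thing): "pixel" ([row, column] in pixels, amid what is visible of it).
- bot.regions_of(picture, thing): "region" (480x640 bool, what is visible of it) and "pixel" ([row, column] in pixels, amid what is visible of it).
The state is a dict: "time_s": time; "joint_positions": joint angles; "joint_velocities": joint speeds; "effort": joint torques, N m; "position": TCP position; "ee_rot": TCP orientation; "ft_force": force on the tool from outside, world axes, zero at the start; "wrist_torque": the same for the moment, N m; "grip_width": finger opening in m.
Only numpy, scipy, OpenCV 4.12 (cv2) and the standard library are available. Lean on these libraries where they do the work, as an engineer would, in place of code of your own. Each camera call takes 0.05 s, during which the arm holds its last target.

## Task

One of the three spring-arm work holders has gone soft. Try them in the order blue, yellow, green tab: with the fingertips press each leaf down at its marked mid-span with about 6 N (never over 15 N), hold it there for half a second and judge how far it yields. Then lift the one that yields far more than the others by its clamp block and set it down gently, upright and flat, in the red reject tray, leaving the two sound holders standing where they are and everything else undisturbed.

Things in the scene. Friction and masses are not known exactly. Their poses are not given: they have to be found in the camera images.
- holder_a: Spring-arm work holder, loose, 0.3 to 0.6 kg (all three look alike): steel foot plate 150 x 44 x 6 mm, upright aluminium block at one end, dark spring leaf sticking out level over the foot. Origin on the underside, x from block to leaf tip, z up; foot from x -70 to +80 mm, block centre at x -45. A 5 mm square gauge post, green above and red below, 56 mm high, stands beside the tip at x 70, y 19 mm.
- holder_a_block (a point): Centre of holder_a's clamp block, upper part, where to grip it across its 36 mm width (its y). 44 mm above the holder's underside. Block 40 mm along x; its top is 62 mm (screw heads 65 mm) above the underside. x points along the leaf to its tip.
- leaf_a_mid (a point): Mid-span of the leaf of holder_a, on its top face, marked by a thin white line; 70 mm along x from the block's centre and 48 mm above the holder's underside when unloaded. It moves with the leaf.
- leaf_a: The leaf of holder_a: spring steel, 100 mm long, 20 mm wide, 2.5 mm thick; origin at its root on the block's face, top side; x to the tip. It bends down at its root: a sound leaf yields 3 to 4 mm at mid-span under 6 N, a tired one 7 to 11 mm (its tip then falls to the red part of the gauge). It springs back when let go.
- holder_b: Spring-arm work holder, loose, 0.3 to 0.6 kg (all three look alike): steel foot plate 150 x 44 x 6 mm, upright aluminium block at one end, dark spring leaf sticking out level over the foot. Origin on the underside, x from block to leaf tip, z up; foot from x -70 to +80 mm, block centre at x -45. A 5 mm square gauge post, green above and red below, 56 mm high, stands beside the tip at x 70, y 19 mm.
- holder_b_block (a point): Centre of holder_b's clamp block, upper part, where to grip it across its 36 mm width (its y). 44 mm above the holder's underside. Block 40 mm along x; its top is 62 mm (screw heads 65 mm) above the underside. x points along the leaf to its tip.
- leaf_b_mid (a point): Mid-span of the leaf of holder_b, on its top face, marked by a thin white line; 70 mm along x from the block's centre and 48 mm above the holder's underside when unloaded. It moves with the leaf.
- leaf_b: The leaf of holder_b: spring steel, 100 mm long, 20 mm wide, 2.5 mm thick; origin at its root on the block's face, top side; x to the tip. It bends down at its root: a sound leaf yields 3 to 4 mm at mid-span under 6 N, a tired one 7 to 11 mm (its tip then falls to the red part of the gauge). It springs back when let go.
- holder_c: Spring-arm work holder, loose, 0.3 to 0.6 kg (all three look alike): steel foot plate 150 x 44 x 6 mm, upright aluminium block at one end, dark spring leaf sticking out level over the foot. Origin on the underside, x from block to leaf tip, z up; foot from x -70 to +80 mm, block centre at x -45. A 5 mm square gauge post, green above and red below, 56 mm high, stands beside the tip at x 70, y 19 mm.
- holder_c_block (a point): Centre of holder_c's clamp block, upper part, where to grip it across its 36 mm width (its y). 44 mm above the holder's underside. Block 40 mm along x; its top is 62 mm (screw heads 65 mm) above the underside. x points along the leaf to its tip.
- leaf_c_mid (a point): Mid-span of the leaf of holder_c, on its top face, marked by a thin white line; 70 mm along x from the block's centre and 48 mm above the holder's underside when unloaded. It moves with the leaf.
- leaf_c: The leaf of holder_c: spring steel, 100 mm long, 20 mm wide, 2.5 mm thick; origin at its root on the block's face, top side; x to the tip. It bends down at its root: a sound leaf yields 3 to 4 mm at mid-span under 6 N, a tired one 7 to 11 mm (its tip then falls to the red part of the gauge). It springs back when let go.
- bay_blue (a point): The blue bay of the setting board, at the spot under the mid-span of the holder standing there (within 15 mm), on top of the fixed plywood board (190 x 340 x 8 mm), 8 mm above the bench. A blue strip 12 x 50 mm marks both ends. Bays lie 110 mm apart: blue (robot's left), yellow, green; holders stand with their block toward the robot.
- bay_yellow (a point): The yellow bay of the setting board, at the spot under the mid-span of the holder standing there (within 15 mm), on top of the fixed plywood board (190 x 340 x 8 mm), 8 mm above the bench. A yellow strip 12 x 50 mm marks both ends. Bays lie 110 mm apart: blue (robot's left), yellow, green; holders stand with their block toward the robot.
- bay_green (a point): The green bay of the setting board, at the spot under the mid-span of the holder standing there (within 15 mm), on top of the fixed plywood board (190 x 340 x 8 mm), 8 mm above the bench. A green strip 12 x 50 mm marks both ends. Bays lie 110 mm apart: blue (robot's left), yellow, green; holders stand with their block toward the robot.
- tray_in (a point): Centre of the inner floor of the red reject tray, 4 mm above the bench. Tray fixed, 200 mm along its x, 120 mm along its y outside, walls 4 mm thick and 26 mm high; a holder fits lengthwise along x (inside 192 x 112 mm).
- collar1: Bystander, to be left alone: brass collar, 30 mm across, 14 mm high, on the board between the blue and yellow bays; origin at its underside centre.
- collar2: Bystander, to be left alone: brass collar, 30 mm across, 14 mm high, on the board between the yellow and green bays; origin at its underside centre.
- buff: Bystander, to be left alone: grey felt buff lying flat, 100 mm across, 24 mm high; origin at its underside centre.
- bar_green: Bystander, to be left alone: green polishing-compound bar 45 x 110 x 35 mm; origin at its underside centre.
- bar_brown: Bystander, to be left alone: brown polishing-compound bar 45 x 110 x 35 mm; origin at its underside centre.
- jar: Bystander, to be left alone: amber jar, 64 mm across, 85 mm high; origin at its underside centre.
- cup: Bystander, to be left alone: steel cup, 66 mm across, 60 mm high; origin at its underside centre.
- brush: Bystander, to be left alone: hand brush lying on the bench.
Not all that is in view belongs to the job. Leave any purple look-alike of the holder_a alone.

How it is judged:
On the way, in this order (a step that is already met when the one before it is completed fails the run):
1. the leaf of the holder at the blue tab is pressed down within 20 mm of its mid-span with 4 to 9 N for 0.3 s (first) (((horizontal distance between leaf_a_mid and bay_blue below 0.04 m and contact force between the fingers and leaf_a between 4 and 9 N and angle between leaf_a's own z axis and vertical above 0.03 rad and x of the grasp point in the frame of leaf_a_mid between -0.022 and 0.022 m) or (horizontal distance between leaf_b_mid and bay_blue below 0.04 m and contact force between the fingers and leaf_b between 4 and 9 N and angle between leaf_b's own z axis and vertical above 0.03 rad and x of the grasp point in the frame of leaf_b_mid between -0.022 and 0.022 m) or (horizontal distance between leaf_c_mid and bay_blue below 0.04 m and contact force between the fingers and leaf_c between 4 and 9 N and angle between leaf_c's own z axis and vertical above 0.03 rad and x of the grasp point in the frame of leaf_c_mid between -0.022 and 0.022 m))), for 0.3 s.
2. the leaf of the holder at the yellow tab is pressed down within 20 mm of its mid-span with 4 to 9 N for 0.3 s (second) (((horizontal distance between leaf_a_mid and bay_yellow below 0.04 m and contact force between the fingers and leaf_a between 4 and 9 N and angle between leaf_a's own z axis and vertical above 0.03 rad and x of the grasp point in the frame of leaf_a_mid between -0.022 and 0.022 m) or (horizontal distance between leaf_b_mid and bay_yellow below 0.04 m and contact force between the fingers and leaf_b between 4 and 9 N and angle between leaf_b's own z axis and vertical above 0.03 rad and x of the grasp point in the frame of leaf_b_mid between -0.022 and 0.022 m) or (horizontal distance between leaf_c_mid and bay_yellow below 0.04 m and contact force between the fingers and leaf_c between 4 and 9 N and angle between leaf_c's own z axis and vertical above 0.03 rad and x of the grasp point in the frame of leaf_c_mid between -0.022 and 0.022 m))), for 0.3 s.
3. the leaf of the holder at the green tab is pressed down within 20 mm of its mid-span with 4 to 9 N for 0.3 s (third) (((horizontal distance between leaf_a_mid and bay_green below 0.04 m and contact force between the fingers and leaf_a between 4 and 9 N and angle between leaf_a's own z axis and vertical above 0.03 rad and x of the grasp point in the frame of leaf_a_mid between -0.022 and 0.022 m) or (horizontal distance between leaf_b_mid and bay_green below 0.04 m and contact force between the fingers and leaf_b between 4 and 9 N and angle between leaf_b's own z axis and vertical above 0.03 rad and x of the grasp point in the frame of leaf_b_mid between -0.022 and 0.022 m) or (horizontal distance between leaf_c_mid and bay_green below 0.04 m and contact force between the fingers and leaf_c between 4 and 9 N and angle between leaf_c's own z axis and vertical above 0.03 rad and x of the grasp point in the frame of leaf_c_mid between -0.022 and 0.022 m))), for 0.3 s.
4. the tired holder is lowered, still held, onto the tray's floor (let go within 6 mm of it) (horizontal distance between holder_b_block and tray_in below 0.085 m and z of holder_b_block in the frame of tray_in below 0.05 m and angle between holder_b_block's own z axis and vertical below 0.08 rad and contact force between the fingers and holder_b above 1 N), for 0.05 s.
At the end, for the whole second after the job is handed in: The tired holder stands released and at rest in the red tray, its foot flat on the tray's floor (upright within 0.08 rad, raised less than 6 mm); the two sound holders stand upright on the board within 25 mm of where they were (horizontal distance between holder_b_block and tray_in below 0.085 m and z of holder_b_block in the frame of tray_in below 0.05 m and angle between holder_b_block's own z axis and vertical below 0.08 rad and distance of each of holder_a_block, holder_c_block from where it was at the start of the episode below 0.025 m and angle between each of holder_a_block, holder_c_block's own z axis and vertical below 0.06 rad and linear speed of holder_b below 0.02 m/s); the robot touches nothing.
It fails at once if a leaf is pressed with more than 15 N (contact force between the fingers and leaf_a above 15 N or contact force between the fingers and leaf_b above 15 N or contact force between the fingers and leaf_c above 15 N).
It fails at once if a bystander is moved more than 30 mm (distance of any of collar1, collar2, buff, bar_green, bar_brown, jar, cup, brush from where it was at the start of the episode above 0.03 m).
It fails at once if a sound holder is lifted or tipped (height (world z) of any of holder_a_block, holder_c_block above 0.075 m or angle between any of holder_a_block, holder_c_block's own z axis and vertical above 0.25 rad).
It also fails if it takes over 58 s, if anything falls off the work surface, if the arm or the gripper's body presses on something with over 40 N, if the wrist force passes 120 N, or if a joint passes its speed limit or range.

## Working session

There is one attempt and no reset: what is moved stays moved. The work goes in short steps, Python scripts to look and compute and a tool call to move; the robot and the scene stay as the last step left them, time stands still between calls to the robot, and variables do not carry over. Pictures are saved under pics/ and viewed, and the job is handed in when it is done.

Besides the shell and the picture viewer there is one more tool, called after "Request:" in YAML: its name, and indented under it one key for each argument. play_rows: Moves the arm, as the interface text tells. Its arguments: {"type":"object","properties":{"increments":{"type":"array","items":{"type":"array","items":{"type":"array","items":{"type":"number"}}}},"jaw":{"type":"number"},"grip_force":{"type":"number"}},"required":["increments"]}

```bash
ls; mkdir -p pics
cat > h.py <<'E'
import numpy as np, cv2
from station import bot
def save(img,name): cv2.imwrite('pics/'+name,cv2.cvtColor(img,cv2.COLOR_RGB2BGR))
def w(f,r,c,z=None):
    d=f['z_map'][int(round(r)),int(round(c))] if z is None else z
    p=np.array([(c-f['cx'])/f['fx']*d,(r-f['cy'])/f['fy']*d,d,1]); return (f['world_from_camera']@p)[:3]
def cloud(f):
    r,c=np.mgrid[0:480,0:640]; d=f['z_map']
    P=np.stack([(c-f['cx'])/f['fx']*d,(r-f['cy'])/f['fy']*d,d,np.ones_like(d)],-1)
    return (P@f['world_from_camera'].T)[...,:3]
E
python3 - <<'E'
from h import *
s=bot.read_state(); print({k:np.round(v,3) for k,v in s.items()})
for n in ('scene','top'):
    f=bot.grab_frame(n); save(f['img'],n+'0.png'); print(n,f['world_from_camera'].round(3).tolist(),f['fx'])
    for t in ('holder_a','holder_a_block','leaf_a_mid','tray_in','bay_blue'):
        try:
            for b in bot.boxes_of(f,t): 
                r,c=b['pixel']; print(t,round(b['score'],2),np.round([r,c]),w(f,r,c).round(3))
        except Exception as e: print(t,e)
E
```

```text
pics
{'time_s': np.float64(0.0), 'joint_positions': array([-1.335,  0.159,  1.598,  0.   ,  1.386, -0.21 ]), 'joint_velocities': array([ 0.001,  0.   ,  0.   , -0.   , -0.001, -0.001]), 'effort': array([-1.0000e-03, -3.9600e+01, -3.3143e+01, -1.0000e-03,  8.0000e-03,
        0.0000e+00]), 'position': array([ 0.248, -0.518,  0.23 ]), 'ee_rot': array([-0.001,  0.846, -0.533, -0.001]), 'ft_force': array([-0.162, -0.355, -0.75 ]), 'wrist_torque': array([-0.019, -0.007,  0.055]), 'grip_width': np.float64(0.086)}
scene [[0.111, 0.775, -0.623, 1.323], [0.994, -0.095, 0.059, 0.001], [-0.013, -0.625, -0.78, 1.028], [0.0, 0.0, 0.0, 1.0]] 598.2357046052776
holder_a 0.84 [240. 379.] [0.52  0.203 0.012]
holder_a 0.82 [248. 332.] [0.563 0.096 0.055]
holder_a 0.76 [261. 278.] [ 0.582 -0.02   0.054]
holder_a_block 0.94 [316. 488.] [0.733 0.385 0.007]
holder_a_block 0.82 [243. 380.] [0.531 0.202 0.016]
leaf_a_mid 0.77 [303. 480.] [0.725 0.364 0.046]
leaf_a_mid 0.75 [240. 387.] [0.557 0.21  0.056]
tray_in 0.81 [281. 129.] [ 0.56  -0.333  0.006]
bay_blue 0.58 [258. 319.] [0.55  0.069 0.009]
top [[0.027, -0.998, 0.048, 0.478], [-1.0, -0.028, -0.013, 0.071], [0.015, -0.048, -0.999, 1.288], [0.0, 0.0, 0.0, 1.0]] 603.1542457060871
holder_a 0.98 [148. 171.] [0.73  0.366 0.046]
holder_a 0.94 [239. 356.] [ 0.55  -0.021  0.054]
holder_a 0.92 [239. 300.] [0.547 0.095 0.061]
holder_a 0.76 [247. 250.] [0.529 0.195 0.059]
holder_a_block 0.94 [151. 175.] [0.722 0.358 0.051]
holder_a_block 0.74 [242. 251.] [0.538 0.195 0.056]
holder_a_block 0.71 [236. 300.] [0.553 0.094 0.059]
leaf_a_mid 0.95 [232. 247.] [0.56  0.203 0.053]
leaf_a_mid 0.59 [154. 178.] [0.716 0.351 0.051]
tray_in 0.82 [239. 503.] [ 0.563 -0.341  0.002]
tray_in 0.49 [227. 299.] [0.573 0.097 0.058]
tray_in 0.35 [228. 354.] [ 0.573 -0.016  0.059]
bay_blue 0.91 [242. 315.] [0.545 0.063 0.004]
```

View pics/scene0.png

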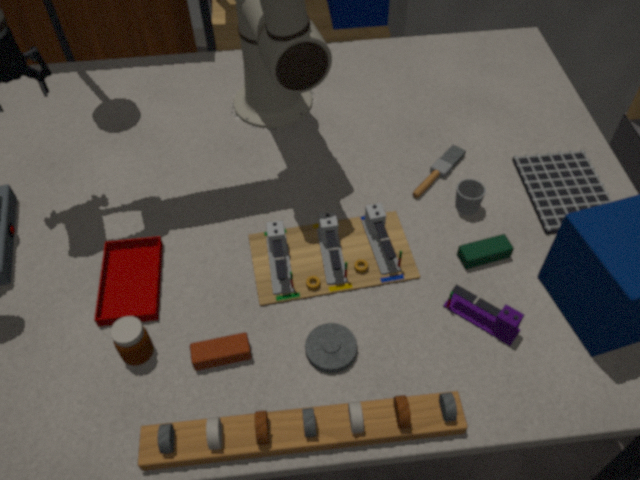

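View pics/top0.png

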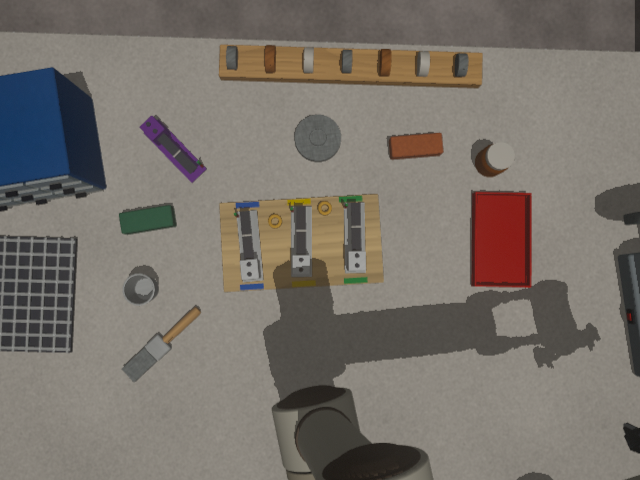

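Seen in the top picture: the three real holders at about (row 240, col 248) blue, (238, 301) yellow and (236, 355) green. They are on the plywood with their blocks toward the robot. The purple one at (150, 172) is the look-alike and stays alone. The tray is at (239, 502).

Run:
```python
from h import *
f=bot.grab_frame('top'); P=cloud(f); 
cr=f['img'][180:300,205:395]; save(cv2.resize(cr,None,fx=4.2,fy=4.2,interpolation=cv2.INTER_CUBIC),'crop1.png')
X,Y,Z=P[...,0],P[...,1],P[...,2]
print('board z',np.median(Z[(abs(X-.55)<.02)&(abs(Y-.04)<.01)]), 'bench',np.median(Z[(abs(X-.75)<.02)&(abs(Y-.0)<.02)]))
for n,y in (('blue',.2),('yel',.094),('grn',-.018)):
    m=(abs(Y-y)<.045)&(abs(X-.56)<.12)
    for nm,lo,hi in (('leaf',.048,.062),('block',.064,.085)):
        q=m&(Z>lo)&(Z<hi); pts=np.stack([X[q],Y[q]],1).astype(np.float32)
        (cx,cy),(a,b),an=cv2.minAreaRect(pts)
        print(n,nm,len(pts),pts.mean(0).round(4),np.median(Z[q]).round(4),'rect',round(cx,4),round(cy,4),round(a,4),round(b,4),round(an,1))
m=(abs(X-.56)<.16)&(abs(Y+.335)<.12)
q=m&(Z>.018)&(Z<.04); pts=np.stack([X[q],Y[q]],1).astype(np.float32); print('tray',cv2.minAreaRect(pts))
red=(f['img'][...,0]>90)&(f['img'][...,1]<50)&m; pts=np.stack([X[red],Y[red]],1).astype(np.float32);print(cv2.minAreaRect(pts),np.percentile(Z[red],[5,50,95]))
```

```text
board z 0.008172805896967006 bench 0.00021702479745699943
blue leaf 492 [0.5512 0.2034] 0.0557 rect 0.5328 0.2014 0.1381 0.0302 12.1
blue block 358 [0.4844 0.1953] 0.0698 rect 0.5309 0.2021 0.1369 0.0367 8.2
yel leaf 482 [0.5652 0.094 ] 0.0556 rect 0.5652 0.0991 0.097 0.0288 1.6
yel block 360 [0.4962 0.0918] 0.0702 rect 0.5442 0.0939 0.1368 0.0349 2.6
grn leaf 476 [ 0.5774 -0.0186] 0.0556 rect 0.5565 -0.0153 0.1379 0.0315 3.4
grn block 357 [ 0.5073 -0.0211] 0.0705 rect 0.5544 -0.0187 0.1354 0.0353 3.2
tray ((0.5902014970779419, -0.33169060945510864), (0.25969037413597107, 0.12291142344474792), 0.5274093151092529)
((0.5633807182312012, -0.3313350975513458), (0.20384563505649567, 0.12048707157373428), 0.05774826183915138) [0.00026055 0.00480954 0.02600319]
```

View pics/crop1.png

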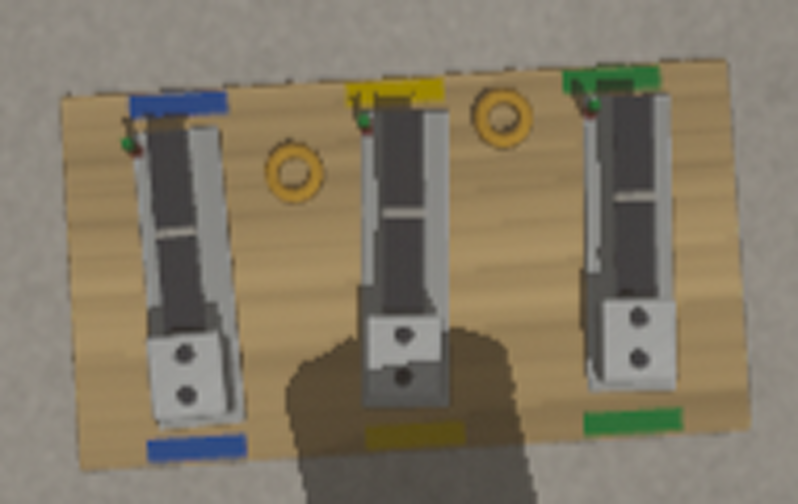

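```bash
cat >> h.py <<'E'
def targets(f):
    P=cloud(f);X,Y,Z=P[...,0],P[...,1],P[...,2]; out={}
    I=f['img'].astype(int)
    for n,y in (('blue',.2),('yel',.094),('grn',-.018)):
        m=(abs(Y-y)<.045)&(abs(X-.56)<.13)
        b=m&(Z>.0665)&(Z<.073)
        nl,lab,st,ce=cv2.connectedComponentsWithStats(b.astype(np.uint8)); k=1+np.argmax(st[1:,4]); b=lab==k
        pb=np.stack([X[b],Y[b]],1); rb=cv2.minAreaRect(pb.astype(np.float32))
        l=m&(Z>.048)&(Z<.062)
        nl,lab,st,ce=cv2.connectedComponentsWithStats(cv2.morphologyEx(l.astype(np.uint8),cv2.MORPH_OPEN,np.ones((3,3)))); k=1+np.argmax(st[1:,4]); l=lab==k
        pl=np.stack([X[l],Y[l]],1); rl=cv2.minAreaRect(pl.astype(np.float32))
        d=np.array(rl[0])-rb[0]
        v=cv2.fitLine(pl.astype(np.float32),cv2.DIST_HUBER,0,.01,.01).ravel(); 
        out[n]=(rb,rl,np.degrees(np.arctan2(d[1],d[0])),np.degrees(np.arctan(v[1]/v[0])),np.hypot(*d))
    return out
E
python3 - <<'E'
from h import *
f=bot.grab_frame('top')
for n,(rb,rl,a1,a2,L) in targets(f).items(): print(n,'block',np.round(rb[0],4),np.round(rb[1],4),round(rb[2],1),'leaf',np.round(rl[0],4),np.round(rl[1],4),round(rl[2],1),'yaw',round(a1,2),round(a2,2),round(L,4))
for n,(x,y) in {'blue':(175,233),'yel':(404,212),'grn':(635,196)}.items(): print(n,w(f,180+y/4.2,205+x/4.2).round(4))
E
```

```text
blue block [0.4829 0.1953] [0.04   0.0358] 7.2 leaf [0.5526 0.204 ] [0.0992 0.0204] 7.4 yaw 7.08 7.16 0.0702
yel block [0.4954 0.0917] [0.0384 0.0344] 1.6 leaf [0.5654 0.094 ] [0.097  0.0186] 1.6 yaw 1.82 1.17 0.07
grn block [ 0.5065 -0.0213] [0.0385 0.0348] 1.5 leaf [ 0.5769 -0.0186] [0.0976 0.0192] 1.5 yaw 2.2 2.33 0.0704
blue [0.552  0.204  0.0516]
yel [0.5653 0.0926 0.0528]
grn [ 0.576  -0.0199  0.0567]
```

Request:
play_rows:
  increments:
    - [[0,0,0,0.12],[0,0,0,0.12],[0,0,0,0.11]]
  jaw: 0

```text
time_s: 1.0
position: [0.2479, -0.5188, 0.2313]
ee_rot: [0.0, 0.739, -0.674, 0.0]
ft_force: [-0.3, -0.6, -0.3]
grip_width: 0.0438
```

Request:
play_rows:
  increments:
    - [[-38.4,-20.8,0,0],[-38.4,-20.8,0,0],[-38.4,-20.8,0,0],[-38.4,-20.8,0,0],[-38.4,-20.8,0,0],[-38.4,-20.8,0,0],[-38.4,-20.8,0,0],[-38.4,-20.8,0,0],[-38.4,-20.8,0,0],[-38.4,-20.8,0,0],[-38.4,-20.8,0,0],[-38.4,-20.8,0,0],[-38.4,-20.8,0,0],[-38.4,-20.8,0,0],[-38.4,-20.8,0,0],[-38.4,-20.8,0,0],[-38.4,-20.8,0,0],[-38.4,-20.8,0,0],[0,0,0,0],[0,0,0,0]]

```text
time_s: 3.0
position: [0.5543, 0.2057, 0.2309]
ee_rot: [0.0, 0.741, -0.672, -0.0]
ft_force: [-0.3, 0.4, 0.1]
grip_width: -0.0005
```

Request:
play_rows:
  increments:
    - [[0,-3,30,0],[0,0,35,0],[0,0,35,0],[0,0,35,0],[0,0,20,0],[0,0,8,0],[0,0,0,0],[0,0,0,0],[0,0,0,0]]

```text
time_s: 3.9
position: [0.5589, 0.2053, 0.0703]
ee_rot: [-0.001, 0.74, -0.673, 0.001]
ft_force: [0.2, 0.3, 0.4]
grip_width: 0.0003
```

Run:
```python
from h import *
f=bot.grab_frame('scene'); s=bot.read_state(); print(s['ft_force'],s['position'])
r,c=240,385
save(cv2.resize(f['img'][190:300,230:430],None,fx=4,fy=4,interpolation=cv2.INTER_CUBIC),'p1.png')
```

```text
[-0.89278761  0.30458395 -1.07890543] [0.55872059 0.20539874 0.07012161]
```

View pics/p1.png

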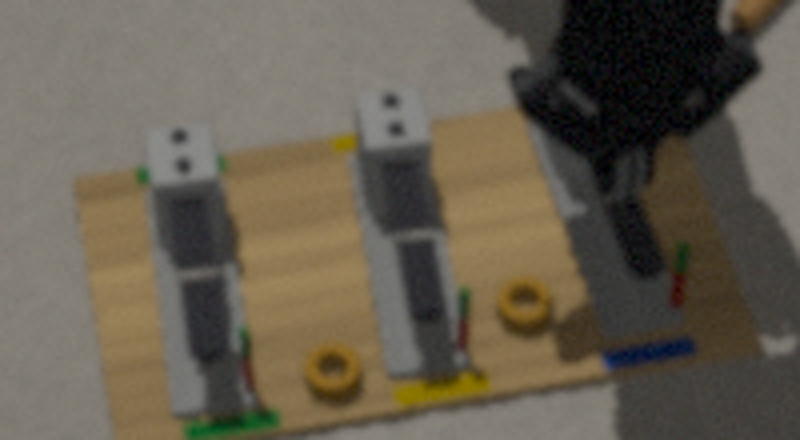

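The fingertips (crop pixel 628, 190) are above the blue leaf, ahead of the block, with the gauge post clear. I'll lower in small steps.

Request:
play_rows:
  increments:
    - [[0,0,4,0],[0,0,4,0],[0,0,3,0],[0,0,1,0],[0,0,1,0],[0,0,0,0],[0,0,0,0]]

```text
time_s: 4.65
position: [0.5575, 0.2054, 0.0554]
ee_rot: [-0.0, 0.74, -0.672, 0.0]
ft_force: [-0.4, 0.7, 1.4]
grip_width: -0.0002
```

Request:
play_rows:
  increments:
    - [[0,0,1,0],[0,0,0,0],[0,0,0,0]]

```text
time_s: 4.95
position: [0.5576, 0.2054, 0.0546]
ee_rot: [-0.0, 0.74, -0.672, 0.0]
ft_force: [-1.0, 0.0, 2.5]
grip_width: -0.0001
```

Request:
play_rows:
  increments:
    - [[0,0,1,0],[0,0,0,0],[0,0,0,0]]

```text
time_s: 5.25
position: [0.5576, 0.2054, 0.0536]
ee_rot: [-0.0, 0.74, -0.672, 0.0]
ft_force: [-1.4, -0.1, 4.3]
grip_width: 0.0001
```

Request:
play_rows:
  increments:
    - [[0,0,1,0],[0,0,0,0],[0,0,0,0]]

```text
time_s: 5.55
position: [0.5576, 0.2054, 0.0527]
ee_rot: [-0.0, 0.74, -0.672, 0.0]
ft_force: [-2.9, 0.7, 6.0]
grip_width: 0.0001
```

Request:
play_rows:
  increments:
    - [[0,0,0.3,0],[0,0,0,0],[0,0,0,0],[0,0,0,0],[0,0,0,0],[0,0,0,0]]

```text
time_s: 6.15
position: [0.5576, 0.2054, 0.0524]
ee_rot: [-0.0, 0.74, -0.672, 0.0]
ft_force: [-3.0, 0.2, 5.9]
grip_width: 0.0002
```

Run:
```python
from h import *
F=[]
for i in range(4):
    f=bot.grab_frame('scene'); s=bot.read_state(); F.append(s['ft_force'][2])
print(np.round(F,2),s['position'].round(4))
save(cv2.resize(f['img'][190:300,340:440],None,fx=5,fy=5,interpolation=cv2.INTER_CUBIC),'p2.png')
```

```text
[6.04 5.74 6.47 6.35] [0.5576 0.2054 0.0524]
```

View pics/p2.png

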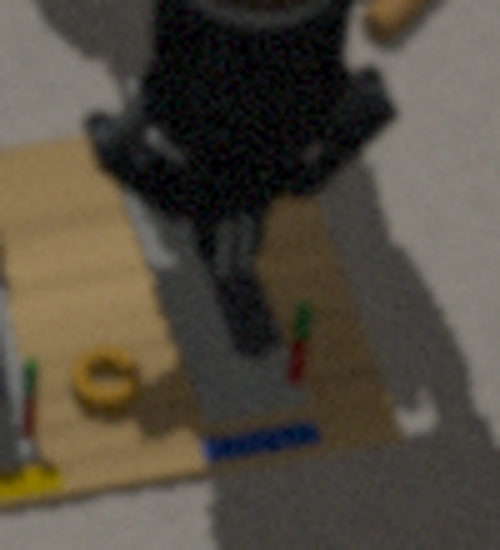

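The blue leaf gave about 3.7 mm at 6 N, so it is sound. The picture shows the tip still near the post's upper part. Next is yellow.

Request:
play_rows:
  increments:
    - [[0,0,-10,0],[0,0,-25,0],[0,0,-20,0.068],[30,-3,0,0],[41,-4,0,0],[41,-2.5,0,0],[0,0,0,0],[0,0,20,0],[0,0,15,0],[0,0,5,0],[0,0,0,0],[0,0,0,0]]

```text
time_s: 7.55
position: [0.5703, 0.0941, 0.0673]
ee_rot: [-0.0, 0.717, -0.697, 0.0]
ft_force: [0.3, -0.6, 1.4]
grip_width: 0.0001
```

Request:
play_rows:
  increments:
    - [[0,0,5,0],[0,0,4,0],[0,0,2,0],[0,0,1,0],[0,0,0,0],[0,0,0,0]]

```text
time_s: 8.15
position: [0.5701, 0.0937, 0.0551]
ee_rot: [0.0, 0.717, -0.697, -0.0]
ft_force: [-1.3, -0.3, 0.7]
grip_width: 0.0003
```

Request:
play_rows:
  increments:
    - [[0,0,1,0],[0,0,0,0],[0,0,0,0]]

```text
time_s: 8.45
position: [0.5702, 0.0936, 0.0542]
ee_rot: [-0.0, 0.717, -0.697, 0.0]
ft_force: [-0.1, 0.3, 3.5]
grip_width: -0.0
```

Request:
play_rows:
  increments:
    - [[0,0,1,0],[0,0,0,0],[0,0,0,0]]

```text
time_s: 8.75
position: [0.5702, 0.0936, 0.0532]
ee_rot: [-0.0, 0.717, -0.697, 0.0]
ft_force: [-1.8, 0.4, 4.5]
grip_width: -0.0003
```

Request:
play_rows:
  increments:
    - [[0,0,1,0],[0,0,0,0],[0,0,0,0],[0,0,0,0],[0,0,0,0],[0,0,0,0]]

```text
time_s: 9.35
position: [0.5701, 0.0937, 0.0523]
ee_rot: [-0.0, 0.717, -0.697, 0.0]
ft_force: [-1.8, -0.4, 5.6]
grip_width: 0.0
```

Run:
```python
from h import *
F=[]
for i in range(3):
    f=bot.grab_frame('scene'); s=bot.read_state(); F.append(s['ft_force'][2])
print(np.round(F,2),s['position'].round(4))
```

```text
[5.03 5.39 6.28] [0.5701 0.0937 0.0522]
```

Yellow yielded about 3.8 mm at 5.6 N, so it is sound. Now green.

Request:
play_rows:
  increments:
    - [[0,0,-10,0],[0,0,-25,0],[0,0,-20,-0.008],[31,-3,0,0],[41,-3,0,0],[40.5,-3,0,0],[0,0,0,0],[0,0,20,0],[0,0,15,0],[0,0,8,0],[0,0,4,0],[0,0,3,0],[0,0,2,0],[0,0,0,0],[0,0,0,0]]

```text
time_s: 11.0
position: [0.5834, -0.0185, 0.0555]
ee_rot: [-0.0, 0.72, -0.694, 0.0]
ft_force: [-0.4, -0.5, 0.4]
grip_width: 0.0001
```

Request:
play_rows:
  increments:
    - [[0,0,1,0],[0,0,1,0],[0,0,0,0],[0,0,0,0]]

```text
time_s: 11.4
position: [0.5835, -0.0185, 0.0533]
ee_rot: [-0.0, 0.72, -0.694, 0.0]
ft_force: [0.2, 0.8, 1.4]
grip_width: 0.0001
```

Request:
play_rows:
  increments:
    - [[0,0,1,0],[0,0,0,0],[0,0,0,0]]

```text
time_s: 11.7
position: [0.5834, -0.0186, 0.0522]
ee_rot: [-0.0, 0.72, -0.694, 0.0]
ft_force: [0.6, 1.2, 1.3]
grip_width: -0.0001
```

Clearly softer. I'll continue to about 6 N.

Request:
play_rows:
  increments:
    - [[0,0,1,0],[0,0,1,0],[0,0,1,0],[0,0,0,0],[0,0,0,0]]

```text
time_s: 12.2
position: [0.5831, -0.0185, 0.0491]
ee_rot: [0.0, 0.72, -0.694, 0.0]
ft_force: [0.7, 0.3, 4.2]
grip_width: -0.0001
```

Request:
play_rows:
  increments:
    - [[0,0,1,0],[0,0,0,0],[0,0,0,0]]

```text
time_s: 12.5
position: [0.583, -0.0185, 0.048]
ee_rot: [0.0, 0.72, -0.694, -0.0]
ft_force: [-0.9, -0.5, 4.3]
grip_width: -0.0
```

Request:
play_rows:
  increments:
    - [[0,0,1,0],[0,0,0,0],[0,0,0,0]]

```text
time_s: 12.8
position: [0.5828, -0.0185, 0.0469]
ee_rot: [0.0, 0.72, -0.694, -0.0]
ft_force: [-2.1, -0.1, 5.0]
grip_width: 0.0002
```

Request:
play_rows:
  increments:
    - [[0,0,1,0],[0,0,0,0],[0,0,0,0],[0,0,0,0],[0,0,0,0],[0,0,0,0]]

```text
time_s: 13.4
position: [0.5827, -0.0185, 0.046]
ee_rot: [0.0, 0.72, -0.694, -0.0]
ft_force: [-2.3, -0.9, 5.8]
grip_width: -0.0001
```

Run:
```python
from h import *
F=[]
for i in range(3):
    f=bot.grab_frame('scene'); s=bot.read_state(); F.append(s['ft_force'][2])
print(np.round(F,2),s['position'].round(4))
save(cv2.resize(f['img'][200:310,240:340],None,fx=5,fy=5,interpolation=cv2.INTER_CUBIC),'p3.png')
```

```text
[6.26 5.99 6.5 ] [ 0.5827 -0.0185  0.046 ]
```

View pics/p3.png

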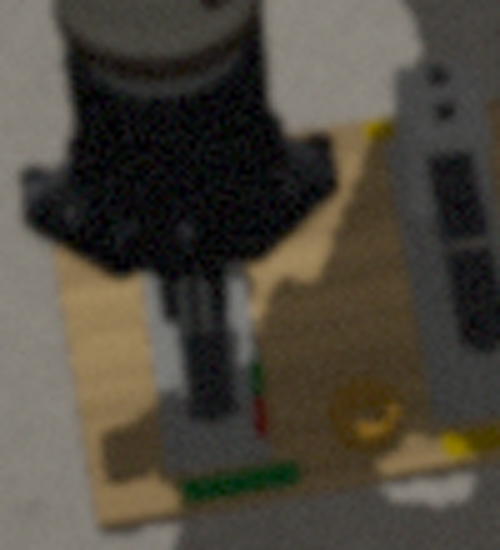

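Green yielded about 10 mm at 6 N, against about 3.7 mm for the others, and its leaf tip (210, 415) is level with the post's red part (260, 415). So green is the tired one. I'll rise, open and go over its block.

Request:
play_rows:
  increments:
    - [[0,0,-10,0],[0,0,-35,0],[0,0,-50,0],[0,26,0,0],[0,25,0,0],[0,25,0,0],[0,0,0,0],[0,0,0,0],[0,0,0,0],[0,0,0,0],[0,0,0,0]]
  jaw: 1
  grip_force: 50

```text
time_s: 14.65
position: [0.5077, -0.0212, 0.141]
ee_rot: [-0.0, 0.72, -0.694, 0.0]
ft_force: [-0.5, -0.6, 0.4]
grip_width: 0.0854
```

Run:
```python
from h import *
f=bot.grab_frame('scene'); s=bot.read_state(); print(s['grip_width'],s['position'].round(4))
save(cv2.resize(f['img'][170:310,220:420],None,fx=4,fy=4,interpolation=cv2.INTER_CUBIC),'p4.png')
```

```text
0.08543146094049935 [ 0.5076 -0.0212  0.141 ]
```

View pics/p4.png

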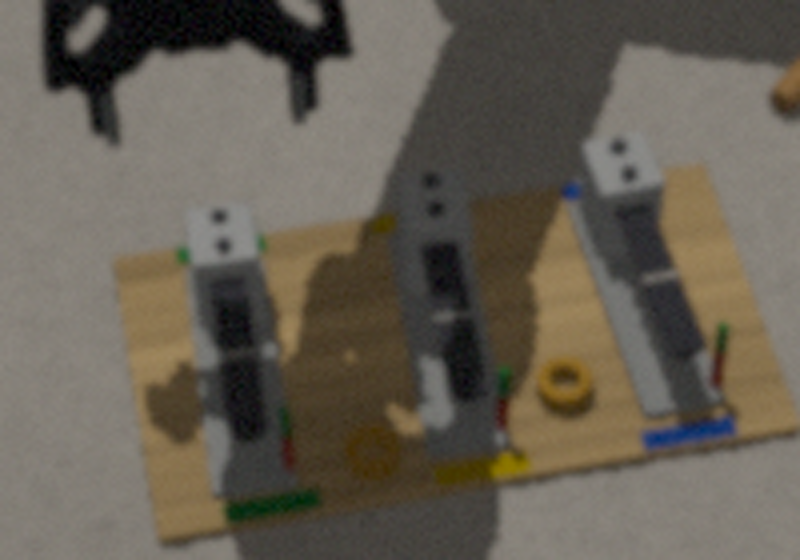

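All the leaves have sprung back, and the open fingers (crop pixels 105 and 300) are above and either side of the green block (220, 235). I'll descend and grip.

Request:
play_rows:
  increments:
    - [[0,1,30,0],[0,0,30,0],[0,0,25,0],[0,0,15,0],[0,0,6,0],[0,0,0,0],[0,0,0,0]]

```text
time_s: 15.4
position: [0.507, -0.0214, 0.0359]
ee_rot: [-0.0, 0.72, -0.694, 0.001]
ft_force: [0.1, -0.4, 0.2]
grip_width: 0.0854
```

Request:
play_rows:
  increments:
    - [[0,0,0,0],[0,0,0,0],[0,0,0,0],[0,0,0,0],[0,0,0,0],[0,0,0,0],[0,0,0,0],[0,0,0,0],[0,0,0,0],[0,0,0,0]]
  jaw: 0
  grip_force: 70

```text
time_s: 16.4
position: [0.5067, -0.0213, 0.0357]
ee_rot: [-0.0, 0.72, -0.694, 0.0]
ft_force: [-0.2, 1.4, 6.1]
grip_width: 0.035
```

Request:
play_rows:
  increments:
    - [[0,0,-3,0],[0,0,-6,0],[0,0,-12,0],[0,0,-20,0],[0,0,-25,0],[0,0,-25,0],[0,0,-12,0],[0,0,0,0],[0,0,0,0],[0,0,0,0]]
  grip_force: 100

```text
time_s: 17.4
position: [0.5048, -0.0209, 0.1362]
ee_rot: [0.001, 0.72, -0.694, -0.002]
ft_force: [-0.3, 0.3, -6.0]
grip_width: 0.0347
```

Run:
```python
from h import *
f=bot.grab_frame('scene'); s=bot.read_state(); print(s['grip_width'],s['position'].round(4),s['ft_force'],s['wrist_torque'])
P=cloud(f)
X,Y,Z=P[...,0],P[...,1],P[...,2]
m=(X>.50)&(X<.70)&(abs(Y+.018)<.05)&(Z>.06)&(Z<.3)
for x in np.arange(.52,.66,.01):
    q=m&(abs(X-x)<.005)
    if q.sum()>3: print(round(x,2),q.sum(),np.percentile(Z[q],[5,50,95]).round(4),Y[q].mean().round(3))
save(cv2.resize(f['img'][130:330,180:440],None,fx=3,fy=3,interpolation=cv2.INTER_CUBIC),'p5.png')
```

```text
0.034361117262114105 [ 0.5049 -0.0209  0.1363] [-0.22357469  0.32332252 -4.62940144] [-0.08411933  0.12506169  0.00062308]
0.52 762 [0.1294 0.2116 0.2829] -0.024
0.53 303 [0.1131 0.1702 0.2971] -0.021
0.54 409 [0.114  0.2787 0.298 ] -0.02
0.55 88 [0.111  0.1529 0.1579] -0.019
0.56 83 [0.112  0.1172 0.158 ] -0.019
0.57 85 [0.1118 0.1158 0.1565] -0.017
0.58 82 [0.1117 0.1521 0.1577] -0.019
0.59 88 [0.1103 0.1178 0.1573] -0.019
0.6 119 [0.1105 0.1145 0.1571] -0.018
0.61 137 [0.1109 0.1152 0.1571] -0.017
0.62 177 [0.1115 0.1254 0.1591] -0.011
0.63 93 [0.1082 0.1131 0.1524] -0.016
```

View pics/p5.png

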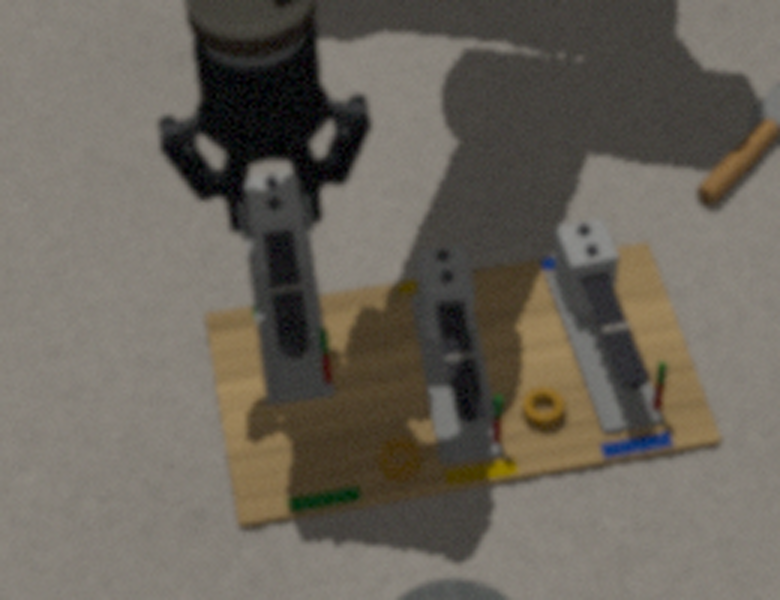

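The holder is lifted level (leaf top about 0.157 to 0.158 m all along). The other two are where they were. Now carrying it to the tray.

Request:
play_rows:
  increments:
    - [[0,0,0,0.038],[10,-1,0,0],[20,-1,0,0],[30,-1,0,0],[35,-1,0,0],[35,-1,0,0],[35,-1,0,0],[35,-1,0,0],[35,-1,0,0],[30,0,0,0],[20,0,0,0],[15,0,0,0],[10,0,0,0],[0,0,0,0],[0,0,0,0],[0,0,0,0]]

```text
time_s: 19.05
position: [0.5136, -0.33, 0.1379]
ee_rot: [0.0, -0.707, 0.707, 0.0]
ft_force: [-0.7, -1.0, -4.5]
grip_width: 0.0349
```

Run:
```python
from h import *
f=bot.grab_frame('scene'); s=bot.read_state(); print(s['grip_width'],s['position'].round(4),s['ee_rot'].round(4),s['ft_force'])
P=cloud(f);X,Y,Z=P[...,0],P[...,1],P[...,2]
m=(X>.53)&(X<.70)&(abs(Y+.33)<.05)&(Z>.145)&(Z<.17)
for x in np.arange(.54,.66,.01):
    q=m&(abs(X-x)<.005)
    if q.sum()>3: print(round(x,2),q.sum(),np.percentile(Z[q],[5,50,95]).round(4),Y[q].mean().round(3))
I=f['img'].astype(int)
red=(I[...,0]>60)&(I[...,1]<.35*I[...,0])&(Z>.02)&(Z<.032)&(abs(Y+.33)<.1)&(abs(X-.56)<.15)
pts=np.stack([X[red],Y[red]],1).astype(np.float32);print(len(pts),cv2.minAreaRect(pts))
save(cv2.resize(f['img'][170:370,40:240],None,fx=3,fy=3,interpolation=cv2.INTER_CUBIC),'p6.png')
```

```text
0.0352144911098409 [ 0.5136 -0.3301  0.1379] [ 1.000e-04 -7.068e-01  7.074e-01  3.000e-04] [ 0.43857539  0.82273267 -4.65383046]
0.54 54 [0.1533 0.1581 0.1656] -0.33
0.55 40 [0.1555 0.1578 0.1602] -0.327
0.56 45 [0.1541 0.1575 0.16  ] -0.33
0.57 49 [0.1544 0.1572 0.1597] -0.328
0.58 46 [0.1543 0.1571 0.1594] -0.329
0.59 48 [0.1544 0.1566 0.1597] -0.329
0.6 45 [0.1546 0.1568 0.1605] -0.329
0.61 52 [0.1537 0.157  0.1597] -0.328
0.62 48 [0.1545 0.1565 0.1588] -0.328
0.63 86 [0.1488 0.1561 0.1641] -0.321
236 ((0.5626486539840698, -0.3271545469760895), (0.1169840469956398, 0.20048682391643524), 88.8537826538086)
```

View pics/p6.png

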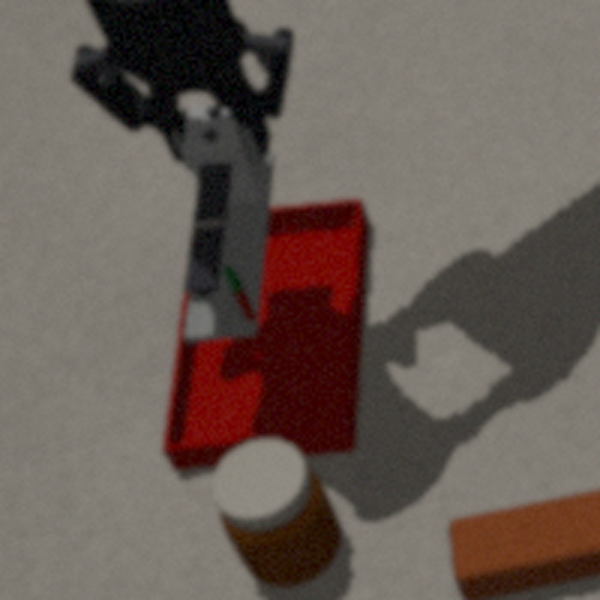

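Centred over the tray and level. The gripped block is at (205, 110) in the crop and the foot tip at (220, 330). Perspective explains the offset. Lowering.

Request:
play_rows:
  increments:
    - [[0,0,10,0],[0,0,25,0],[0,0,25,0],[0,0,20,0],[0,0,12,0],[0,0,6,0],[0,0,3,0],[0,0,0,0],[0,0,0,0]]

```text
time_s: 20.0
position: [0.5141, -0.3319, 0.0381]
ee_rot: [0.0, -0.706, 0.708, -0.001]
ft_force: [1.2, -0.8, -5.1]
grip_width: 0.0347
```

Request:
play_rows:
  increments:
    - [[0,0,1,0],[0,0,1,0],[0,0,1,0],[0,0,0,0],[0,0,0,0]]

```text
time_s: 20.5
position: [0.5134, -0.3312, 0.0339]
ee_rot: [-0.0, -0.706, 0.708, 0.0]
ft_force: [0.1, 0.2, -5.2]
grip_width: 0.0346
```

Request:
play_rows:
  increments:
    - [[0,0,1,0],[0,0,0.5,0],[0,0,0,0],[0,0,0,0]]

```text
time_s: 20.9
position: [0.5134, -0.3312, 0.0324]
ee_rot: [0.0, -0.706, 0.708, 0.0]
ft_force: [-0.5, -0.2, -5.1]
grip_width: 0.0349
```

Request:
play_rows:
  increments:
    - [[0,0,0.5,0],[0,0,0,0],[0,0,0,0]]

```text
time_s: 21.2
position: [0.5135, -0.3313, 0.0321]
ee_rot: [0.0, -0.706, 0.708, -0.0]
ft_force: [0.5, -0.3, -4.8]
grip_width: 0.035
```

Request:
play_rows:
  increments:
    - [[0,0,0.5,0],[0,0,0,0],[0,0,0,0]]

```text
time_s: 21.5
position: [0.5135, -0.3313, 0.0319]
ee_rot: [-0.0, -0.706, 0.708, -0.0]
ft_force: [-1.5, 0.4, -0.2]
grip_width: 0.0346
```

Request:
play_rows:
  increments:
    - [[0,0,0.5,0],[0,0,0,0],[0,0,0,0]]

```text
time_s: 21.8
position: [0.5135, -0.3314, 0.0319]
ee_rot: [-0.0, -0.706, 0.708, -0.0]
ft_force: [-4.6, 2.6, 6.4]
grip_width: 0.0348
```

It is resting on the floor, with the wrist force going from -5 N through 0 to +6 N. Opening partway, to stay clear of the tray walls, then rising.

Request:
play_rows:
  increments:
    - [[0,0,0,0],[0,0,0,0],[0,0,0,0],[0,0,0,0],[0,0,0,0],[0,0,0,0]]
  jaw: 0.65

```text
time_s: 22.4
position: [0.5135, -0.3313, 0.031]
ee_rot: [0.0, -0.706, 0.708, -0.0]
ft_force: [-0.2, -0.3, -0.7]
grip_width: 0.0557
```

Request:
play_rows:
  increments:
    - [[0,0,-5,0],[0,0,-15,0],[0,0,-30,0],[0,0,-40,0],[0,0,-40,0],[0,30,-30,0],[0,40,0,0],[0,40,0,0],[0,40,0,0],[0,0,0,0],[0,0,0,0]]

```text
time_s: 23.5
position: [0.3634, -0.3313, 0.1924]
ee_rot: [-0.0, -0.706, 0.708, -0.001]
ft_force: [0.4, -0.1, 0.5]
grip_width: 0.0555
```

Run:
```python
from h import *
s=bot.read_state(); print(s['time_s'],s['position'].round(4),s['ft_force'].round(1))
f=bot.grab_frame('top'); t=targets(f)
for n in ('blue','yel'): print(n,np.round(t[n][0][0],4),round(t[n][3],2))
f2=bot.grab_frame('scene')
for f in (f,f2):
    P=cloud(f);X,Y,Z=P[...,0],P[...,1],P[...,2]
    m=(abs(Y+.33)<.05)&(abs(X-.56)<.09)
    for nm,lo,hi in (('block',.063,.069),('leaf',.046,.058)):
        q=m&(Z>lo)&(Z<hi)
        if q.sum()>10:
            print(nm,q.sum(),Z[q].mean().round(4),cv2.minAreaRect(np.stack([X[q],Y[q]],1).astype(np.float32)))
            A=np.c_[X[q],Y[q],np.ones(q.sum())]; print('slope',np.linalg.lstsq(A,Z[q],rcond=None)[0].round(3))
save(f2['img'],'end_scene.png');
```

```text
23.5 [ 0.3634 -0.3313  0.1924] [ 0.4 -0.1  0.5]Traceback (most recent call last):
  File "<stdin>", line 3, in <module>
  File "h.py", line 17, in targets
    nl,lab,st,ce=cv2.connectedComponentsWithStats(b.astype(np.uint8)); k=1+np.argmax(st[1:,4]); b=lab==k
                                                                           ~~~~~~~~~^^^^^^^^^^
    return _wrapfunc(a, 'argmax', axis=axis, out=out, **kwds)
    return bound(*args, **kwds)
ValueError: attempt to get argmax of an empty sequence
```

```bash
sed -i "s/,('grn',-.018))/)/" h.py
python3 - <<'E'
from h import *
f=bot.grab_frame('top'); t=targets(f)
for n in ('blue','yel'): print(n,np.round(t[n][0][0],4),round(t[n][3],2))
f2=bot.grab_frame('scene')
for f in (f,f2):
    P=cloud(f);X,Y,Z=P[...,0],P[...,1],P[...,2]
    m=(abs(Y+.33)<.05)&(abs(X-.56)<.09)
    for nm,lo,hi in (('block',.063,.069),('leaf',.046,.058)):
        q=m&(Z>lo)&(Z<hi)
        if q.sum()>10:
            print(nm,q.sum(),Z[q].mean().round(4),cv2.minAreaRect(np.stack([X[q],Y[q]],1).astype(np.float32)))
            A=np.c_[X[q],Y[q],np.ones(q.sum())]; print('slope',np.linalg.lstsq(A,Z[q],rcond=None)[0].round(3))
save(f2['img'],'end_scene.png');
E
```

```text
blue [0.4831 0.1949] 7.36
yel [0.4953 0.0917] 1.45
block 260 0.0662 ((0.5621644258499146, -0.3313232958316803), (0.13702790439128876, 0.03760051354765892), 1.4981701374053955)
slope [-0.006 -0.002  0.069]
leaf 521 0.052 ((0.5631499886512756, -0.3284156620502472), (0.13914649188518524, 0.03209986165165901), 1.3013967275619507)
slope [-0.008  0.023  0.064]
block 229 0.0659 ((0.5146554112434387, -0.33042585849761963), (0.036374036222696304, 0.043511949479579926), 89.08682250976562)
slope [ 0.004 -0.001  0.063]
leaf 509 0.0516 ((0.5673261284828186, -0.3281760811805725), (0.13604538142681122, 0.03638622164726257), 1.7706687450408936)
slope [-0.012  0.019  0.065]
```

View pics/end_scene.png

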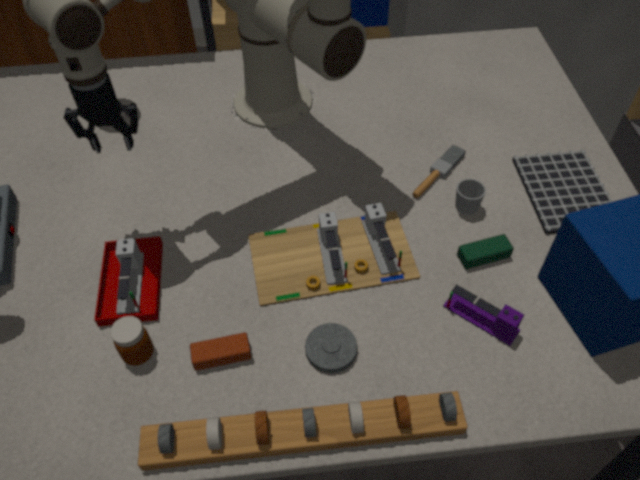

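The holder stands flat in the tray, at about (row 275, col 128). Its block top is at 66 mm (4 + 62) and its slope is under 0.02 rad. The blue and yellow holders are unmoved and the gripper is clear. I'll hand it in.

```bash
python3 -c "
from station import bot
print(bot.finish_job())"
```

```text
the job is handed in; nothing more can be done
None
```

The green-tab holder was the tired one. It now stands released and flat in the red reject tray, and I have handed the job in, after about 24 s of the 58 s allowed.

- **Press tests (blue, yellow, green):** at about 6 N the leaves gave about 3.7 mm, 3.8 mm and 10 mm. Each was held for at least half a second, and the highest force I read was about 6.5 N. The green leaf's tip dropped to the red part of its gauge.
- **Moving it:** I gripped the green holder by its block, lifted it level and lowered it, still held, until the wrist force showed it resting on the tray floor. Only then did I let go.
- **Last checks:** its block top is 66 mm above the bench, as it should be on the tray floor, and its tilt is under about 0.025 rad. The blue and yellow holders are within 1 mm of where they started. The other objects look undisturbed in the final picture, though I did not measure them.
- **Failures:** no check of the job failed. My first final-check script stopped with an error because it still looked for a holder in the now empty green bay; I fixed it and ran it again.

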